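# Stow the push stick and switch on the lever isolator

## Task

Somebody left the wooden push stick lying across the lever isolator, in the way of its lever. Lift the stick off and lay it lengthwise, right way up and centred on the narrow wooden rest, then swing the isolator's long lever a quarter turn clockwise (seen from above) from off until it snaps fully home at on. Do not drop the stick, leave the small isolator with the short knob as it is, and do not shift or knock over the bottle, the tin or the tape measure.

Things in the scene. Friction and masses are not known exactly. Their poses are not given: they have to be found in the camera images.
- isolator: The lever isolator: a grey enclosure 190 (x) x 180 (y) x 80 mm high, fixed to the bench. Origin at the centre of its underside, z up; its own -x side faces roughly to the robot and its +x side has two black cable glands. White marks on its top: a ring of dots at the off place, a bar at the on place. It may stand in any of three places on the bench.
- lever_hub (a point): Point on the vertical turning axis of the lever, on the lever isolator 102 mm above the bench (mid-height of the lever bar), 20 mm to the -y side of the enclosure's centre. Its axes are those of the enclosure. The round black hub has radius 20 mm and reaches 38 mm above the enclosure's top.
- lever_tip (a point): Centre of the free end of the black lever bar, which reaches 115 mm from the turning axis, is 18 mm wide and 24 mm high (from 90 to 114 mm above the bench); its end overhangs the enclosure by some 20 mm at off.
- lever (a joint): Angle of the lever: 0 = off, lever along the enclosure's -x; 1.571 = on, lever along the enclosure's +y, a quarter turn clockwise from above. Sprung over-centre: it resists with about 0.6 N m at first, less and less till half way (0.785), and past half way snaps to its on stop by itself; let go before half way it springs back to off.
- stick: The push stick: a pale wooden bar 220 (x) x 22 (y) x 28 mm (z) with a flat underside and, on top at its -x end (57 to 107 mm from the centre), a grip block 20 mm wide and 18 mm high. About 0.11 kg. Origin at the centre of the underside, z up. It starts lying flat on top of the lever isolator, beside the lever and roughly along the enclosure's x, in the lever's sweep.
- rest: The rest for the push stick, fixed to the bench: a narrow upright wooden rail on a foot. The rail's flat top is 170 mm long (along x), only 16 mm wide (y) and 94 mm above the bench; the foot is 180 x 70 x 14 mm, and two cross gussets 50 mm wide at 60 mm either side reach 44 mm high. Origin at the centre of the underside.
- rest_top (a point): Centre of the flat top of the rest's rail, 94 mm above the bench; x along the rail.
- knob_isolator: The other isolator, to be left alone: a smaller grey enclosure 110 x 110 x 80 mm, fixed, with a short bar knob on top. Origin at the centre of the underside.
- knob (a joint): Angle of the short bar knob (58 x 16 mm, top 118 mm above the bench) on the small isolator; 0 at the start, to be left there.
- knob_center (a point): Centre of the short knob, 105 mm above the bench.
- bottle: White glue bottle with an orange cap, radius 29 mm, 185 mm high, loose, standing by the lever isolator's front corner next to the lever. Origin at the centre of its underside.
- tin: Tin can with a paper label, radius 33 mm, 75 mm high, loose, by the lever isolator's other front corner. Origin at the centre of its underside.
- tape: Black tape measure, 70 x 40 x 66 mm high, loose, standing in front of the small isolator. Origin at the centre of its underside.

How it is judged:
By the outcome, as a careful person would: the job done as asked, in the order asked, and still so for the second after the job is handed in, with the robot touching nothing.
It also fails if it takes over 53 s, if anything falls off the work surface, if the arm or the gripper's body presses on something with over 40 N, if the wrist force passes 120 N, or if a joint passes its speed limit or range.

## Robot

A 6-joint arm with a two-finger parallel gripper is mounted at the origin on the work surface. World frame = base frame: x ahead of the robot, y to its left, z up, the work surface at z = 0. Lengths are in m, angles in degrees, forces in N, time in s.
With the tool pointing down it reaches from about 0.35 to 0.8 m from the base axis. Payload 7.3 kg.
Tool frame: the origin (TCP) lies at the very end of the fingers, on their centre line; the grasp point (between the pads) lies 19 mm behind it; z points along the fingers, y is the line along which they close (so a half turn about z gives the same grasp; the last joint's range is limited). The gripper opens to 85 mm and grips with 20 to 120 N. Pads are 22 mm wide; open, the fingers measure 114 mm over their backs; the gripper's body (76 mm by 85 mm) begins 54 mm behind the grasp point. The pads swing forward as they close: fully open they stand 13 mm farther back than shut.
Start: joints at [67.552, 19.595, 87.324, -0, 73.075, -8.365], TCP at [0.128, 0.509, 0.231] pointing down, gripper open.
Joint ranges: [-145.02, 145.02], [-44.19, 115.74], [2.07, 154.8], [-57.11, 237.11], [16.16, 152.29], [-177.93, 177.93]. Speed limits (degrees/s): [147.25, 147.25, 180, 180, 180, 180].

## Interface

Orientations are given as a 3x3 rotation matrix whose columns are the frame's x, y, z axes.
In Python, from bench import r gives the robot as it stands. The module is installed in compiled form; this text tells all that it offers.
- The arm moves only by the tool move_arm, never from a script. Its argument "motion" is a list of rows, each a list of 3 entries, a list of its own where there are three numbers: the shift along the tool's x, y, z normalised to -1 to 1, where 1 is 200 mm, then the turn, a rotation vector about the tool's x, y, z normalised to -1 to 1, where 1 is 180 degrees, then the opening, from -1 (shut) to 1 (fully open). A call has exactly 8 rows; each row is the pose to reach, as a shift and turn from the pose commanded when the call began, along the tool's axes at that moment, turning the shorter way round; what a row does not reach only later rows make up. A row lasts 1/10 s, in which the tool goes at most 50 mm and 8.59 degrees, less where a joint would pass 70% of its speed; a pose out of reach is approached as far as the arm can. A call with a number of a shift or a turn outside -1 to 1 is refused whole. A call with a gripper value outside its range is refused whole. The fingers move at their own pace and stop on an object; "squeeze" is the grip in N (left out, the last holds). Time passes only in rows, so rows that repeat a pose let the fingers close, or fill a call up. It gives the time, the measured TCP pose, the force, the opening and the grip force at its end, in the units of the state.
- r.get_state(): the state, without advancing time (a new reading comes with each control period).
- r.capture(name): name is "scene" or "top" or "wrist"; returns (picture, depth): 480x640x3 uint8, red, green, blue; 480x640 float32, m along the optical axis (not along the pixel's ray), 0 where there is no reading.
- r.camera_params(name): a dict with "fx", "fy", "cx", "cy" (pixels), "position" and "orientation" of the camera in the world; the wrist camera has in their place "mount" (4x4, takes a point from camera to tool coordinates, whose origin is the TCP and whose axes are the flange's). Camera axes: x right, y down, z forward; pixel columns grow to the right and rows downward; lengths in m; the calibration is good to about 2 mm. A picture is of the moment at which its call begins: read the wrist's pose just before it. camera_params takes no time and is no camera call.
- r.job_done(): hands the job in; it is judged then, once.
The state is a dict: "clock": time; "joint_positions": joint angles; "qd": joint speeds; "effort": joint torques, N m; "tcp_pos": TCP position; "orientation": TCP orientation; "force": force on the tool from outside, world axes, zero at the start; "ft_torque": the same for the moment, N m; "gripper_width": finger opening in m; "grip_force": force on a finger pad.
Only numpy, scipy, OpenCV 4.12 (cv2) and the standard library are available. Lean on these libraries where they do the work, as an engineer would, in place of code of your own. Each camera call takes 0.05 s, during which the arm holds its last target. There are 200 camera calls.

## Working session

There is one attempt and no reset: what is moved stays moved. The work goes in short steps, Python scripts to look and compute and a tool call to move; the robot and the scene stay as the last step left them, time stands still between calls to the robot, and variables do not carry over. Pictures are saved under pics/ and viewed, at most 10 in all, crops included, and the job is handed in when it is done.

Besides the shell and the picture viewer there is one more tool, called after "Call:" as name(argument=value, ...) on one line, values as JSON. move_arm: Moves the arm, as the interface text tells. Its arguments: {"type":"object","properties":{"motion":{"type":"array","items":{"type":"array"}},"squeeze":{"type":"number"}},"required":["motion"]}

```bash
mkdir -p pics; cat > h.py <<'E'
import numpy as np, cv2
from bench import r
def cap(n,f=None):
    s=r.get_state(); p,d=r.capture(n)
    if f: cv2.imwrite('pics/'+f,cv2.cvtColor(p,cv2.COLOR_RGB2BGR))
    return s,p,d
def cam(n,s=None):
    c=r.camera_params(n)
    if 'mount' in c:
        M=np.array(c['mount']);R=np.array(s['orientation']);
        return c,R@M[:3,:3],R@M[:3,3]+np.array(s['tcp_pos'])
    return c,np.array(c['orientation']),np.array(c['position'])
def ray(n,uv,z,s=None):
    c,R,t=cam(n,s); uv=np.atleast_2d(uv).astype(float)
    d=np.c_[(uv[:,0]-c['cx'])/c['fx'],(uv[:,1]-c['cy'])/c['fy'],np.ones(len(uv))]@R.T
    return t+d*((z-t[2])/d[:,2])[:,None]
def cloud(n,depth,s=None):
    c,R,t=cam(n,s); v,u=np.mgrid[:480,:640]
    P=np.stack([(u-c['cx'])/c['fx']*depth,(v-c['cy'])/c['fy']*depth,depth],-1)@R.T+t
    P[depth==0]=np.nan
    return P
E
python3 - <<'E'
from h import *
s,p,d=cap('top','top0.png'); np.savez('top0.npz',p=p,d=d)
s,p,d=cap('scene','scene0.png'); np.savez('scene0.npz',p=p,d=d)
for n in('top','scene','wrist'): print(n,r.camera_params(n))
print(s)
E
```

```text
top {'fx': 522.2369894127219, 'fy': 522.2369894127219, 'cx': 317.785022439428, 'cy': 241.26036818061888, 'position': array([ 0.32738619, -0.00794179,  1.32061046]), 'orientation': array([[-0.00650034, -0.98809603,  0.15370094],
       [-0.99995453,  0.00749542,  0.00589555],
       [-0.00697742, -0.15365563, -0.98809982]])}
scene {'fx': 466.419998761692, 'fy': 466.419998761692, 'cx': 323.27747108652574, 'cy': 245.51549213707221, 'position': array([ 1.02263678, -0.46560984,  0.68304604]), 'orientation': array([[ 0.64889178,  0.50276425, -0.57111082],
       [ 0.7608714 , -0.4324735 ,  0.48377824],
       [-0.00376389, -0.74846161, -0.66316743]])}
wrist {'fx': 375.47094690073897, 'fy': 375.47094690073897, 'cx': 322.2102513415258, 'cy': 242.149861278673, 'mount': array([[-7.39888121e-05, -9.45153975e-01, -3.26625103e-01,
         8.32715054e-02],
       [ 9.99999994e-01, -9.63497509e-05,  5.22817699e-05,
         1.77539571e-04],
       [-8.08845700e-05, -3.26625097e-01,  9.45153977e-01,
        -1.44033350e-01],
       [ 0.00000000e+00,  0.00000000e+00,  0.00000000e+00,
         1.00000000e+00]])}
{'clock': 0.05, 'joint_positions': array([ 6.75518513e+01,  1.96361615e+01,  8.73773141e+01,  1.06678881e-04,
        7.30752537e+01, -8.36492017e+00]), 'qd': array([ 0.05972569, -0.02658829, -0.05451511, -0.08987059,  0.00213241,
        0.04078069]), 'effort': array([ 1.55323771e-03, -4.34872842e+01, -2.46787584e+01, -2.13284852e-04,
        4.35106427e-03,  1.15406191e-06]), 'tcp_pos': array([0.12756829, 0.50884863, 0.23062795]), 'orientation': array([[-9.69943084e-01,  2.43331176e-01, -5.92981286e-04],
       [ 2.43331793e-01,  9.69942056e-01, -1.43059101e-03],
       [ 2.27050094e-04, -1.53188306e-03, -9.99998801e-01]]), 'force': array([0.17542985, 0.34778633, 0.21842066]), 'ft_torque': array([ 0.00412113, -0.017095  , -0.02262605]), 'grip_force': 0.0, 'gripper_width': 0.08548774143347329}
```

View pics/top0.png

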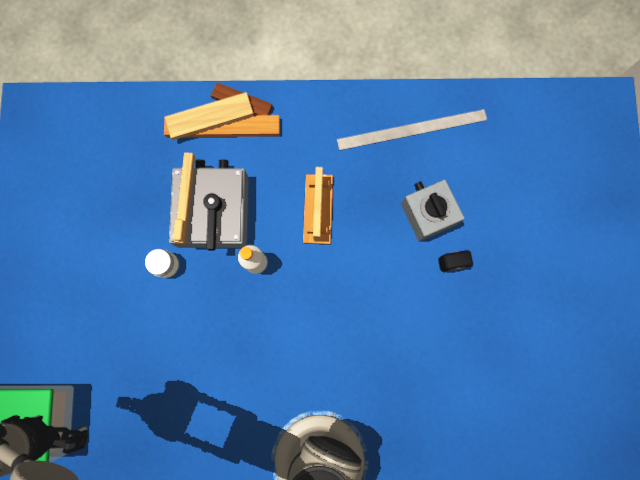

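View pics/scene0.png

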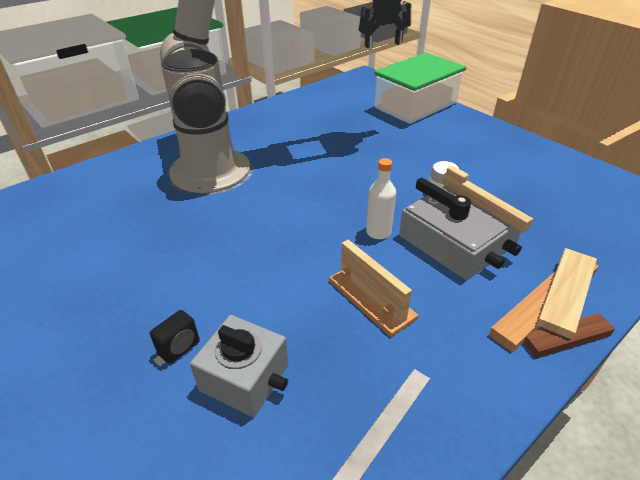

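The top view shows the lever isolator at about (209,206) px with its hub at (211,202) and lever tip at (211,247). The stick runs from (187,153) to (180,245) with its grip block at the near end. The rest rail runs (318,168)–(317,240), the bottle is at (250,257), the tin at (160,263), and the knob isolator at (434,208). Next I'll measure these.

```bash
cat > m.py <<'E'
from h import *
def rect(n,mask,z,s=None):
    # min-area rect of the biggest blob's outline cast on plane z: centre, size, long axis angle
    cs,_=cv2.findContours(mask.astype(np.uint8),cv2.RETR_EXTERNAL,cv2.CHAIN_APPROX_NONE)
    c=max(cs,key=cv2.contourArea)[:,0]
    P=ray(n,c,z,s)[:,:2]
    b=cv2.boxPoints(cv2.minAreaRect((P*1000).astype(np.float32)))/1000
    e1,e2=b[1]-b[0],b[2]-b[1]; L=e1 if np.hypot(*e1)>np.hypot(*e2) else e2
    a=np.degrees(np.arctan2(L[1],L[0])); a=(a+90)%180-90
    return b.mean(0).round(4),np.sort([np.hypot(*e1),np.hypot(*e2)]).round(4),round(a,2)
E
python3 - <<'E'
from m import *
f=np.load('top0.npz');p,d=f['p'],f['d']; P=cloud('top',d); z=P[...,2]
hsv=cv2.cvtColor(p,cv2.COLOR_RGB2HSV)
v,u=np.mgrid[:480,:640]
def box(a,b,c,e): return (u>a)&(u<b)&(v>c)&(v<e)
wood=(hsv[...,1]>70)&(hsv[...,0]<35)&(hsv[...,2]>90)
print('bench z',np.nanmedian(z[300:350,200:400]))
A=box(165,255,140,260)
st=A&wood&(u<205)
print('stick top z',np.nanmedian(z[st]), 'n',st.sum(), np.nanpercentile(z[st],[5,25,50,75,95]))
print('bar',rect('top',st&(z>.1)&(z<.1165),.108)); print('blk',rect('top',st&(z>.1165),.126)); print('stick all',rect('top',st&(z>.1),.108))
gr=A&~wood&(z>.07)&(z<.088); print('encl',rect('top',(gr|(A&(z>.07))),.08),np.nanmedian(z[gr]))
dk=box(200,225,190,252)&(hsv[...,2]<75)&(z>.095); print('lever',rect('top',dk,.114))
print('levz',np.nanmedian(z[205:245,211]), 'hub z',z[195:212,211].round(3))
R=box(300,336,160,250)&wood
print('rail',rect('top',R&(z>.085),.094),np.nanmedian(z[R&(z>.085)])); print('foot',rect('top',R&(z<.04)&(z>.005),.014))
print('bottle hi',rect('top',box(235,275,240,280)&(z>.02),.1),'cap',rect('top',box(235,275,240,280)&(z>.17),.185))
print('tin',rect('top',box(140,185,245,285)&(z>.065),.075))
print('tape',rect('top',box(430,480,245,275)&(z>.05),.066)); print('knobiso',rect('top',box(395,470,178,245)&(z>.07),.08))
E
```

```text
bench z -0.00021461344365902857
stick top z 0.10732225214070268 n 1082 [0.08722166 0.1041769  0.10732225 0.1106707  0.12570791]
bar (array([0.6249, 0.3191], dtype=float32), array([0.0244, 0.2204], dtype=float32), np.float32(-4.4))
blk (array([0.5433, 0.3247], dtype=float32), array([0.0212, 0.05  ], dtype=float32), np.float32(-4.21))
stick all (array([0.625 , 0.3207], dtype=float32), array([0.0276, 0.2204], dtype=float32), np.float32(-4.4))
encl (array([0.6222, 0.2694], dtype=float32), array([0.1789, 0.2419], dtype=float32), np.float32(-0.76)) 0.07929363147124957
lever (array([0.5647, 0.2483], dtype=float32), array([0.038 , 0.1324], dtype=float32), np.float32(1.28))
levz 0.11375152951131273 hub z [0.118 0.117 0.114 0.119 0.122 0.12  0.117 0.12  0.119 0.119 0.115 0.119
 0.119 0.121 0.119 0.116 0.115]
rail (array([6.157e-01, 3.000e-04], dtype=float32), array([0.016 , 0.1703], dtype=float32), np.float32(-2.54)) 0.09371775993219289
foot (array([ 6.155e-01, -6.000e-04], dtype=float32), array([0.0699, 0.179 ], dtype=float32), np.float32(-2.48))
bottle hi (array([0.4847, 0.163 ], dtype=float32), array([0.0563, 0.0914], dtype=float32), np.float32(45.14)) cap (array([0.4791, 0.1577], dtype=float32), array([0.0242, 0.0267], dtype=float32), np.float32(0.75))
tin (array([0.4725, 0.3841], dtype=float32), array([0.0604, 0.0632], dtype=float32), np.float32(89.57))
tape (array([ 0.4744, -0.3353], dtype=float32), array([0.0421, 0.0712], dtype=float32), np.float32(-79.13))
knobiso (array([ 0.6003, -0.2821], dtype=float32), array([0.1099, 0.1117], dtype=float32), np.float32(-66.7))
```

```bash
cat > g.py <<'E'
from h import *
from scipy.spatial.transform import Rotation as Ro
def plan(pos,yaw):
    """normalised shift/turn to pos with tool down, tool x at world yaw (deg)"""
    s=r.get_state(); R=np.array(s['orientation']); a=np.radians(yaw)
    X=np.array([np.cos(a),np.sin(a),0]);Z=np.array([0,0,-1]);T=np.c_[X,np.cross(Z,X),Z]
    print('t',s['clock'],'tcp',np.round(s['tcp_pos'],4),'w',round(s['gripper_width'],4),'F',np.round(s['force'],1))
    print('shift',(R.T@(np.array(pos)-s['tcp_pos'])/.2).round(4),'turn',(Ro.from_matrix(R.T@T).as_rotvec()/np.pi).round(4))
E
python3 -c "
from g import *
plan([.61,.319,.24],175.6)"
```

```text
t 0.1 tcp [0.1276 0.5089 0.2307] w 0.0858 F [-0.5  0.3 -0.2]
shift [-2.5706 -0.3341 -0.0466] turn [-0.0004 -0.0001 -0.0538]
```

Call:
move_arm(motion=[[[-0.12,-0.02,-0.02],[0,0,0],0.2],[[-0.24,-0.03,-0.02],[0,0,0],0.2],[[-0.36,-0.05,-0.05],[0,0,0],0.2],[[-0.48,-0.06,-0.05],[0,0,0],0.2],[[-0.61,-0.08,-0.05],[0,0,0],0.2],[[-0.73,-0.1,-0.05],[0,0,0],0.2],[[-0.86,-0.11,-0.05],[0,0,0],0.2],[[-0.98,-0.13,-0.05],[0,0,0],0.2]])

```text
clock: 0.9
tcp_pos: [0.3125, 0.4357, 0.2409]
orientation: [[-0.97, 0.243, -0.0], [0.243, 0.97, -0.001], [0.0, -0.001, -1.0]]
force: [-0.0, -0.9, -1.1]
gripper_width: 0.0512
grip_force: 0.0
```

Call:
move_arm(motion=[[[-0.12,-0.02,0],[0,0,0],0.2],[[-0.24,-0.03,0],[0,0,0],0.2],[[-0.36,-0.05,0],[0,0,0],0.2],[[-0.48,-0.06,0],[0,0,0],0.2],[[-0.61,-0.08,0],[0,0,0],0.2],[[-0.73,-0.1,0],[0,0,0],0.2],[[-0.86,-0.11,0],[0,0,0],0.2],[[-0.98,-0.13,0],[0,0,0],0.2]])

```text
clock: 1.7
tcp_pos: [0.4962, 0.3629, 0.2408]
orientation: [[-0.97, 0.243, -0.001], [0.243, 0.97, -0.0], [0.001, -0.001, -1.0]]
force: [0.5, -0.5, 0.7]
gripper_width: 0.0511
grip_force: 0.0
```

Call:
move_arm(motion=[[[-0.12,-0.02,0],[0,0,-0.01],0.2],[[-0.24,-0.03,0],[0,0,-0.02],0.2],[[-0.36,-0.05,0],[0,0,-0.03],0.2],[[-0.48,-0.06,0],[0,0,-0.045],0.2],[[-0.61,-0.08,0],[0,0,-0.054],0.2],[[-0.61,-0.08,0],[0,0,-0.054],0.2],[[-0.61,-0.08,0],[0,0,-0.054],0.2],[[-0.61,-0.08,0],[0,0,-0.054],0.2]])

```text
clock: 2.5
tcp_pos: [0.6088, 0.3187, 0.2411]
orientation: [[-0.997, 0.076, -0.001], [0.076, 0.997, 0.0], [0.001, -0.0, -1.0]]
force: [0.1, -0.0, -0.4]
gripper_width: 0.051
grip_force: 0.0
```

```bash
python3 - <<'E'
from g import *
s,p,d=cap('wrist','w1.png'); np.savez('w1.npz',p=p,d=d,R=s['orientation'],t=s['tcp_pos'])
plan([.62,.319,.24],175.6)
E
```

```text
t 2.55 tcp [0.6088 0.3189 0.2414] w 0.0511 F [ 0.1 -0.2 -0.1]
shift [-0.0559  0.0047  0.0071] turn [ 0.     -0.0001  0.0004]
```

View pics/w1.png

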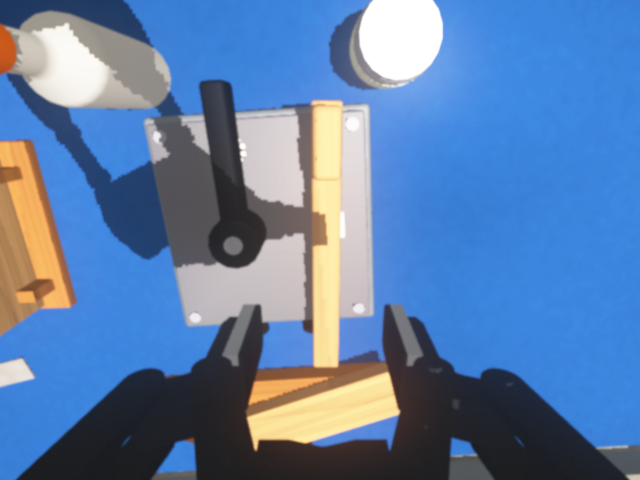

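The wrist view shows the stick bar along x≈325 px (rows 100–365, block at rows 100–178), the hub at (236,240), the lever tip at (216,85), the tin at (400,40) and the bottle on the left. I'll refine the stick, hub and lever positions from it.

```bash
python3 - <<'E'
from m import *
f=np.load('w1.npz');p,d=f['p'],f['d'];s=dict(orientation=f['R'],tcp_pos=f['t'])
P=cloud('wrist',d,s);z=P[...,2];hsv=cv2.cvtColor(p,cv2.COLOR_RGB2HSV)
v,u=np.mgrid[:480,:640]
wood=(hsv[...,1]>60)&(hsv[...,0]<35)
st=wood&(u>290)&(u<360)&(v<372)&(v>95)
print('bar',rect('wrist',st&(z>.1)&(z<.1165)&(v>178),.108,s)); print('blk',rect('wrist',st&(z>.118),.126,s))
h=(hsv[...,2]<70)&(u>195)&(u<275)&(v>70)&(v<275)&(z>.085)
print('lever+hub z',np.nanpercentile(z[h],[10,50,90]))
x,y=P[...,0],P[...,1]
lv=h&(z>.1)&(v<205)
print('lever bar',rect('wrist',lv,.114,s))
hb=h&(v>205); (c,rad)=cv2.minEnclosingCircle(np.c_[x[hb&(z>.112)],y[hb&(z>.112)]].astype(np.float32)*1000); print('hub',c,rad)
en=(z>.074)&(z<.086)&(u>140)&(u<380)&(v>100)&(v<330)
print('encl',rect('wrist',cv2.morphologyEx((en|(u>140)&(u<380)&(v>110)&(v<300)&(z>.074)).astype(np.uint8),cv2.MORPH_OPEN,np.ones((5,5))),.08,s))
cloudm=lambda m:np.nanmedian(np.c_[x[m],y[m]],0)
print('bar depth med y',cloudm(st&(z>.1)&(z<.1165)))
E
```

```text
bar (array([0.6544, 0.3183], dtype=float32), array([0.0219, 0.1647], dtype=float32), np.float32(-4.3))
blk (array([0.5457, 0.3266], dtype=float32), array([0.0197, 0.0487], dtype=float32), np.float32(-4.43))
lever+hub z [0.10645244 0.11555973 0.11969605]
lever bar (array([0.5431, 0.254 ], dtype=float32), array([0.0206, 0.0837], dtype=float32), np.float32(-0.7))
hub (608.0021362304688, 250.50965881347656) 24.04586410522461
encl (array([0.6118, 0.2725], dtype=float32), array([0.1744, 0.1871], dtype=float32), np.float32(-0.72))
bar depth med y [0.64073029 0.31883381]
```

```bash
python3 -c "
from g import *
plan([.62,.3203,.086],175.6)"
```

```text
t 2.55 tcp [0.6088 0.3189 0.2414] w 0.0511 F [ 0.1 -0.2 -0.1]
shift [-0.0557  0.0111  0.7771] turn [ 0.     -0.0001  0.0004]
```

Call:
move_arm(motion=[[[-0.056,0.011,0.1],[0,0,0],0.05],[[-0.056,0.011,0.25],[0,0,0],0.05],[[-0.056,0.011,0.42],[0,0,0],0.05],[[-0.056,0.011,0.55],[0,0,0],0.05],[[-0.056,0.011,0.65],[0,0,0],0.05],[[-0.056,0.011,0.72],[0,0,0],0.05],[[-0.056,0.011,0.777],[0,0,0],0.05],[[-0.056,0.011,0.777],[0,0,0],0.05]])

```text
clock: 3.35
tcp_pos: [0.6202, 0.3196, 0.0847]
orientation: [[-0.997, 0.076, -0.002], [0.076, 0.997, -0.001], [0.002, -0.001, -1.0]]
force: [0.3, -0.3, -0.5]
gripper_width: 0.045
grip_force: 0.0
```

Call:
move_arm(motion=[[[0,0,0],[0,0,0],-0.3],[[0,0,0],[0,0,0],-0.4],[[0,0,0],[0,0,0],-0.5],[[0,0,0],[0,0,0],-0.7],[[0,0,0],[0,0,0],-0.9],[[0,0,0],[0,0,0],-0.9],[[0,0,0],[0,0,0],-0.9],[[0,0,0],[0,0,0],-0.9]], squeeze=35)

```text
clock: 4.15
tcp_pos: [0.6218, 0.3199, 0.0875]
orientation: [[-0.997, 0.076, 0.002], [0.076, 0.997, 0.001], [-0.002, 0.001, -1.0]]
force: [0.1, 0.1, 5.9]
gripper_width: 0.0212
grip_force: 35.5
```

Call:
move_arm(motion=[[[0,0,-0.05],[0,0,0],-0.9],[[0,0,-0.12],[0,0,0],-0.9],[[0,0,-0.22],[0,0,0],-0.9],[[0,0,-0.34],[0,0,0],-0.9],[[0,0,-0.46],[0,0,0],-0.9],[[0,0,-0.56],[0,0,0],-0.9],[[0,0,-0.62],[0,0,0],-0.9],[[0,0,-0.62],[0,0,0],-0.9]])

```text
clock: 4.95
tcp_pos: [0.6218, 0.3198, 0.2125]
orientation: [[-0.997, 0.076, 0.004], [0.076, 0.997, 0.001], [-0.004, 0.002, -1.0]]
force: [-0.2, 0.0, -1.2]
gripper_width: 0.0213
grip_force: 34.5
```

```bash
python3 - <<'E'
from g import *
s,p,d=cap('wrist','w2.png'); np.savez('w2.npz',p=p,d=d,R=s['orientation'],t=s['tcp_pos'])
plan([.61,.0003,.21],177.5)
E
```

```text
t 5.0 tcp [0.6212 0.3196 0.2106] w 0.0214 F [ 0.1 -0.2 -1.5]
shift [-0.0656 -1.5961  0.0023] turn [ 0.0002  0.0004 -0.0104]
```

View pics/w2.png

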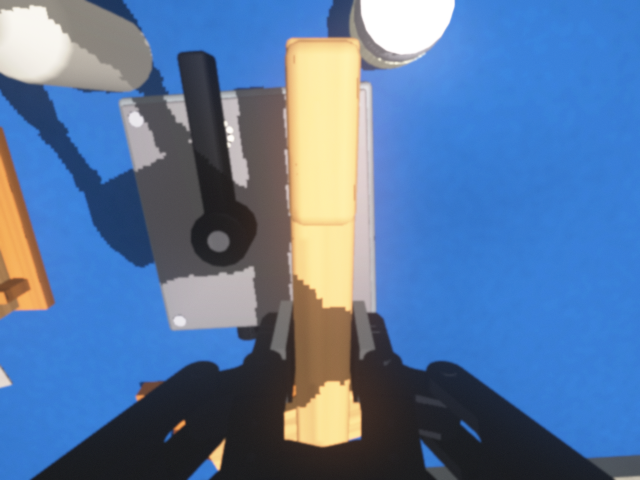

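The stick is held straight, with the block at (287–358, 40–222) px. I'll measure its in-hand offset and pitch.

```bash
cat > inhand.py <<'E'
from m import *
import sys
f=np.load(sys.argv[1]);p,d=f['p'],f['d'];R,t=f['R'],f['t'];s=dict(orientation=R,tcp_pos=t)
hsv=cv2.cvtColor(p,cv2.COLOR_RGB2HSV)
T=(cloud('wrist',d,s)-t)@R  # tool coords
v,u=np.mgrid[:480,:640]
w=(hsv[...,1]>50)&(hsv[...,0]<35)&(u>270)&(u<375)&(np.abs(T[...,1])<.02)&(T[...,2]<.03)&(T[...,2]>-.08)
def fit(m):
    x,y,z=T[m].T; k=np.polyfit(x,z,1); print('n',m.sum(),'x',np.nanpercentile(x,[1,99]).round(4),'y',np.nanpercentile(y,[1,99]).round(4),'z at x=0',k[1].round(4),'pitch',np.degrees(np.arctan(k[0])).round(2),'zmed',np.median(z).round(4)); return
e=lambda m:cv2.erode(m.astype(np.uint8),np.ones((5,5)))>0
fit(e(w&(v<222)&(v>35))); fit(e(w&(v>228)&(v<440)))
b=w&(v<222); fit(b)
E
python3 inhand.py w2.npz
```

```text
n 10817 x [0.0543 0.1006] y [-0.0089  0.0091] z at x=0 -0.0399 pitch 0.82 zmed -0.0389
n 11251 x [-0.0444  0.0445] y [-0.011   0.0124] z at x=0 -0.0256 pitch -2.19 zmed -0.022
n 13046 x [0.0537 0.1032] y [-0.0097  0.0099] z at x=0 -0.0413 pitch 2.18 zmed -0.0388
```

Call:
move_arm(motion=[[[0,0,-0.1],[0,0,0],-0.9],[[-0.02,-0.08,-0.2],[0,0,0],-0.9],[[-0.03,-0.2,-0.2],[0,0,0],-0.9],[[-0.04,-0.35,-0.2],[0,0,0],-0.9],[[-0.05,-0.5,-0.2],[0,0,0],-0.9],[[-0.06,-0.64,-0.2],[0,0,0],-0.9],[[-0.07,-0.75,-0.2],[0,0,0],-0.9],[[-0.07,-0.8,-0.2],[0,0,0],-0.9]])

```text
clock: 5.8
tcp_pos: [0.6224, 0.1568, 0.2484]
orientation: [[-0.997, 0.078, -0.003], [0.078, 0.997, -0.001], [0.003, -0.001, -1.0]]
force: [0.6, 0.7, -1.5]
gripper_width: 0.0217
grip_force: 34.6
```

Call:
move_arm(motion=[[[0,-0.08,0],[0,0,0],-0.9],[[0,-0.2,0],[0,0,0],-0.9],[[0,-0.35,0],[0,0,-0.003],-0.9],[[0,-0.5,0],[0,0,-0.006],-0.9],[[0,-0.64,0],[0,0,-0.009],-0.9],[[0,-0.74,0],[0,0,-0.0104],-0.9],[[0,-0.79,0],[0,0,-0.0104],-0.9],[[0,-0.79,0],[0,0,-0.0104],-0.9]])

```text
clock: 6.6
tcp_pos: [0.6107, 0.0007, 0.2496]
orientation: [[-0.999, 0.045, -0.001], [0.045, 0.999, 0.0], [0.001, 0.0, -1.0]]
force: [-0.6, 0.0, -1.0]
gripper_width: 0.0218
grip_force: 34.6
```

```bash
python3 - <<'E'
from g import *
s,p,d=cap('wrist','w3.png'); np.savez('w3.npz',p=p,d=d,R=s['orientation'],t=s['tcp_pos'])
s,p,d=cap('scene','s3.png')
plan([.6125,.0008,.104],177.5)
E
python3 inhand.py w3.npz
```

```text
t 6.7 tcp [0.6108 0.0023 0.2497] w 0.021 F [ 0.1  1.3 -1.7]
shift [-0.0089 -0.0076  0.7284] turn [ 0.0002 -0.0001  0.0002]
n 10892 x [0.0544 0.1005] y [-0.0089  0.0088] z at x=0 -0.0399 pitch 0.78 zmed -0.0389
n 10660 x [-0.0445  0.0447] y [-0.0101  0.0122] z at x=0 -0.0238 pitch -1.32 zmed -0.022
n 12911 x [0.0537 0.1032] y [-0.0096  0.0096] z at x=0 -0.0414 pitch 2.16 zmed -0.0389
```

View pics/w3.png

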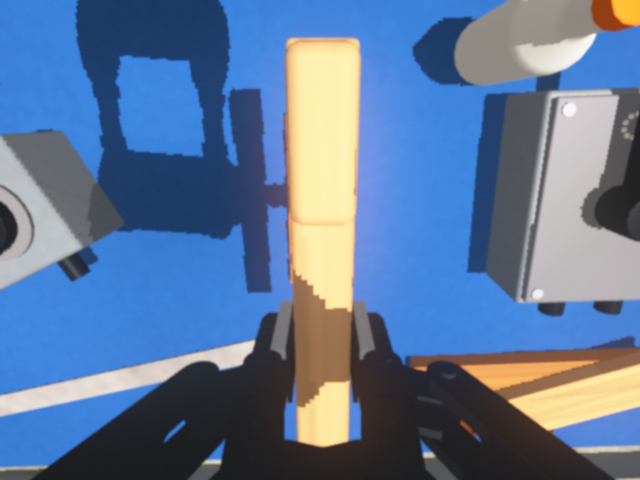

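The stick is still steady in the hand and sits over the rest, which is hidden beneath it (a sliver of foot at (288,130) px). Going down now.

Call:
move_arm(motion=[[[-0.009,-0.004,0.1],[0,0,0],-0.9],[[-0.009,-0.004,0.25],[0,0,0],-0.9],[[-0.009,-0.004,0.4],[0,0,0],-0.9],[[-0.009,-0.004,0.53],[0,0,0],-0.9],[[-0.009,-0.004,0.63],[0,0,0],-0.9],[[-0.009,-0.004,0.69],[0,0,0],-0.9],[[-0.009,-0.004,0.72],[0,0,0],-0.9],[[-0.009,-0.004,0.72],[0,0,0],-0.9]])

```text
clock: 7.5
tcp_pos: [0.6126, 0.0012, 0.1056]
orientation: [[-0.999, 0.043, -0.001], [0.043, 0.999, 0.0], [0.001, 0.0, -1.0]]
force: [0.4, -0.6, -1.3]
gripper_width: 0.0212
grip_force: 34.6
```

```bash
python3 - <<'E'
from g import *
s,p,d=cap('scene','s4.png')
cv2.imwrite('pics/s4c.png',cv2.resize(cv2.cvtColor(p[160:360,280:480],cv2.COLOR_RGB2BGR),(600,600)))
plan([.6125,.0008,.1],177.5)
E
```

```text
t 7.55 tcp [0.613  0.0009 0.1064] w 0.0213 F [ 0.1  0.8 -1.3]
shift [ 0.0027 -0.0007  0.0322] turn [0.     0.0003 0.0002]
```

View pics/s4c.png

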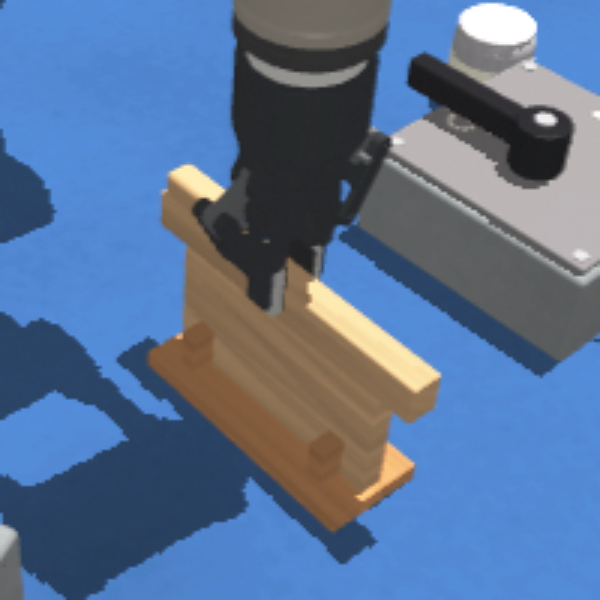

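The stick sits directly above the rail, with equal overhang at both ends. I'll lower it slowly.

Call:
move_arm(motion=[[[0,0,0.004],[0,0,0],-0.9],[[0,0,0.008],[0,0,0],-0.9],[[0,0,0.012],[0,0,0],-0.9],[[0,0,0.015],[0,0,0],-0.9],[[0,0,0.018],[0,0,0],-0.9],[[0,0,0.02],[0,0,0],-0.9],[[0,0,0.02],[0,0,0],-0.9],[[0,0,0.02],[0,0,0],-0.9]])

```text
clock: 8.35
tcp_pos: [0.6126, 0.0005, 0.1019]
orientation: [[-0.999, 0.043, -0.0], [0.043, 0.999, 0.0], [0.0, 0.0, -1.0]]
force: [-0.1, -0.1, -1.4]
gripper_width: 0.0213
grip_force: 34.6
```

Call:
move_arm(motion=[[[0,0,0.002],[0,0,0],-0.9],[[0,0,0.004],[0,0,0],-0.9],[[0,0,0.006],[0,0,0],-0.9],[[0,0,0.007],[0,0,0],-0.9],[[0,0,0.007],[0,0,0],-0.9],[[0,0,0.007],[0,0,0],-0.9],[[0,0,0.007],[0,0,0],-0.9],[[0,0,0.007],[0,0,0],-0.9]])

```text
clock: 9.15
tcp_pos: [0.6127, 0.0006, 0.1014]
orientation: [[-0.999, 0.043, 0.001], [0.043, 0.999, -0.0], [-0.001, -0.0, -1.0]]
force: [-3.3, 0.0, 5.5]
gripper_width: 0.0216
grip_force: 35.5
```

Contact is felt (Fz 5.5 N), so I'll release slowly.

Call:
move_arm(motion=[[[0,0,0],[0,0,0],-0.5],[[0,0,0],[0,0,0],-0.48],[[0,0,0],[0,0,0],-0.45],[[0,0,0],[0,0,0],-0.4],[[0,0,0],[0,0,0],-0.3],[[0,0,0],[0,0,0],-0.2],[[0,0,0],[0,0,0],-0.1],[[0,0,0],[0,0,0],0.0]], squeeze=20)

```text
clock: 9.95
tcp_pos: [0.6126, 0.0006, 0.1005]
orientation: [[-0.999, 0.043, -0.0], [0.043, 0.999, 0.0], [0.0, 0.0, -1.0]]
force: [0.3, -0.3, 0.1]
gripper_width: 0.0426
grip_force: 0.0
```

Call:
move_arm(motion=[[[0,0,-0.02],[0,0,0],0.0],[[0,0,-0.08],[0,0,0],0.0],[[0,0,-0.18],[0,0,0],0.0],[[0,0,-0.33],[0,0,0],0.0],[[0,0,-0.5],[0,0,0],0.0],[[0,0,-0.65],[0,0,0],0.0],[[0,0,-0.75],[0,0,0],0.0],[[0,0,-0.75],[0,0,0],0.0]])

```text
clock: 10.75
tcp_pos: [0.6141, 0.0004, 0.2552]
orientation: [[-0.999, 0.043, 0.008], [0.043, 0.999, -0.001], [-0.008, -0.001, -1.0]]
force: [1.0, 0.4, -0.4]
gripper_width: 0.043
grip_force: 0.0
```

```bash
python3 - <<'E'
from m import *
s,p,d=cap('wrist','w5.png')
P=cloud('wrist',d,s);z=P[...,2];hsv=cv2.cvtColor(p,cv2.COLOR_RGB2HSV)
v,u=np.mgrid[:480,:640]
w=(hsv[...,1]>50)&(hsv[...,0]<35)&(np.abs(P[...,1])<.03)
print('blk',rect('wrist',w&(z>.132)&(z<.15),.140,s),np.nanmedian(z[w&(z>.132)&(z<.15)])); b=w&(z>.115)&(z<.13);print('bar',rect('wrist',b,.122,s),np.nanmedian(z[b]))
x=P[...,0][b];print(np.polyfit(x,z[b],1), np.nanpercentile(x,[1,99]))
s,p,d=cap('scene'); cv2.imwrite('pics/s5c.png',cv2.resize(cv2.cvtColor(p[160:360,280:480],cv2.COLOR_RGB2BGR),(600,600)))
E
```

```text
blk (array([0.5367, 0.0039], dtype=float32), array([0.0195, 0.0486], dtype=float32), np.float32(-2.49)) 0.14006365012037375
bar (array([ 6.413e-01, -5.000e-04], dtype=float32), array([0.0219, 0.172 ], dtype=float32), np.float32(-2.49)) 0.12336564167395964
[0.00050034 0.12302409] [0.51032016 0.72400936]
```

View pics/s5c.png

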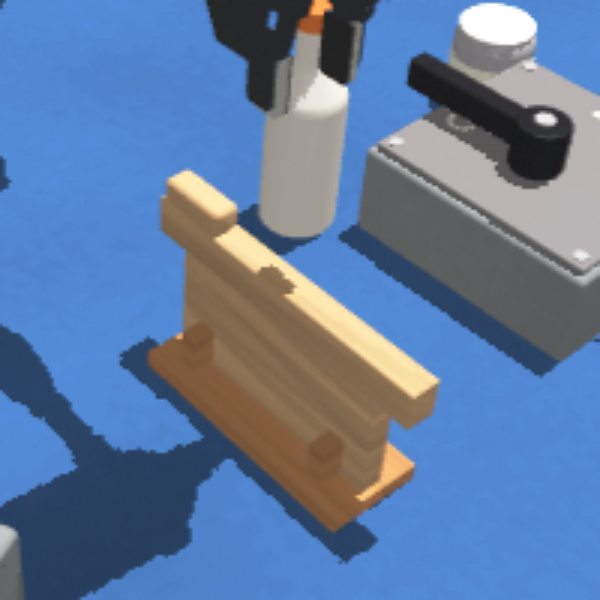

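The stick lies right way up, lengthwise and centred on the rail (about 1–2 mm off), and the gripper is clear of it. Next is the lever: I'll push it with shut fingers at a radius of about 61 mm, away from the bottle.

```bash
python3 -c "
from g import *
plan([.55,.214,.25],179.3)"
```

```text
t 10.85 tcp [6.125e-01 6.000e-04 2.510e-01] w 0.0427 F [-0.3 -0.4 -0.3]
shift [0.3586 1.0525 0.0046] turn [ 0.      0.0003 -0.0099]
```

Call:
move_arm(motion=[[[0.02,0.08,0],[0,0,0],-0.5],[[0.07,0.2,0],[0,0,0],-1],[[0.12,0.35,0],[0,0,0],-1],[[0.18,0.53,0],[0,0,0],-1],[[0.25,0.7,0],[0,0,-0.01],-1],[[0.3,0.85,0],[0,0,-0.01],-1],[[0.35,0.95,0],[0,0,-0.01],-1],[[0.359,1.0,0],[0,0,-0.01],-1]])

```text
clock: 11.65
tcp_pos: [0.5475, 0.2061, 0.2494]
orientation: [[-1.0, 0.009, -0.003], [0.009, 1.0, 0.0], [0.003, 0.0, -1.0]]
force: [0.4, -0.7, 0.0]
gripper_width: 0.0001
grip_force: 0.0
```

```bash
python3 - <<'E'
from m import *
from g import plan
s,p,d=cap('top'); P=cloud('top',d); z=P[...,2]
hsv=cv2.cvtColor(p,cv2.COLOR_RGB2HSV); w=(hsv[...,1]>70)&(hsv[...,0]<35)&(abs(P[...,1])<.04)&(P[...,0]>.4)&(P[...,0]<.75)
print('stick',rect('top',w&(z>.11)&(z<.1305),.122),rect('top',w&(z>.132),.14))
s,p,d=cap('wrist','w6.png'); plan([.55,.214,.098],179.3)
E
```

```text
stick (array([6.257e-01, 6.000e-04], dtype=float32), array([0.022 , 0.1982], dtype=float32), np.float32(-2.43)) (array([0.5338, 0.0053], dtype=float32), array([0.0184, 0.0489], dtype=float32), np.float32(-0.39))
t 11.75 tcp [0.5488 0.2049 0.2497] w -0.0001 F [-0.  -0.2  0.1]
shift [-0.0065  0.0456  0.7584] turn [-0.     -0.0005  0.0008]
```

View pics/w6.png

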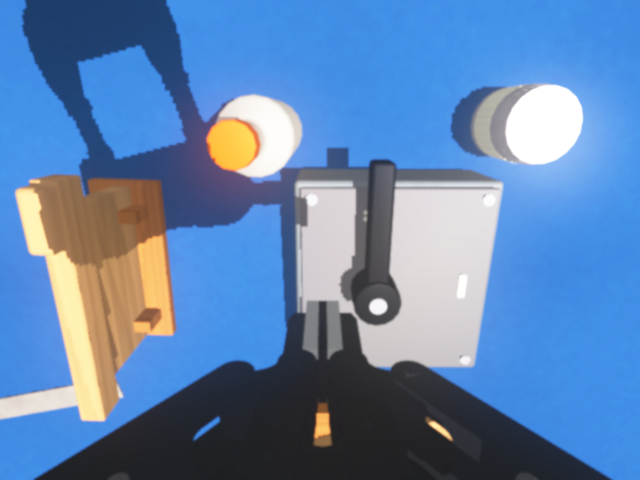

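The wrist view shows the hub dot at (378,306), the lever end at (382,162), the bottle cap at (233,144) and the closed fingertips at (322,330), left of the lever. I'll cast these points as a check.

```bash
python3 - <<'E'
from h import *
s=r.get_state()
for uv,z in(((378,306),.118),((382,162),.114),((369,240),.114),((233,144),.185)): print(ray('wrist',uv,z,s).round(4))
E
```

```text
[[0.6168 0.2502 0.118 ]]
[[0.5002 0.2492 0.114 ]]
[[0.5606 0.2415 0.114 ]]
[[0.4811 0.1574 0.185 ]]
```

Call:
move_arm(motion=[[[-0.006,0.03,0.08],[0,0,0],-1],[[-0.006,0.03,0.2],[0,0,0],-1],[[-0.006,0.03,0.35],[0,0,0],-1],[[-0.006,0.03,0.5],[0,0,0],-1],[[-0.006,0.03,0.62],[0,0,0],-1],[[-0.006,0.03,0.71],[0,0,0],-1],[[-0.006,0.03,0.76],[0,0,0],-1],[[-0.006,0.03,0.76],[0,0,0],-1]])

```text
clock: 12.55
tcp_pos: [0.5504, 0.2084, 0.0969]
orientation: [[-1.0, 0.013, -0.003], [0.013, 1.0, -0.001], [0.003, -0.001, -1.0]]
force: [0.2, -0.1, -0.1]
gripper_width: -0.0002
grip_force: 0.0
```

```bash
python3 - <<'E'
from g import *
for th in (0,15,30,45,60,75,85):
    a=np.radians(th); n=.0245; c,s_=np.cos(a),np.sin(a)
    print(th); plan([.611-.061*c-n*s_,.251+.061*s_-n*c,.098],179.3-th)
E
```

```text
0
t 12.55 tcp [0.5504 0.2084 0.0969] w -0.0002 F [ 0.2 -0.1 -0.1]
shift [ 0.003   0.0903 -0.0053] turn [-0.0003 -0.0009 -0.0003]
15
t 12.55 tcp [0.5504 0.2084 0.0969] w -0.0002 F [ 0.2 -0.1 -0.1]
shift [ 0.0254  0.1732 -0.0053] turn [-0.0004 -0.0009  0.083 ]
30
t 12.55 tcp [0.5504 0.2084 0.0969] w -0.0002 F [ 0.2 -0.1 -0.1]
shift [ 0.0256  0.259  -0.0054] turn [-0.0005 -0.0009  0.1664]
45
t 12.55 tcp [0.5504 0.2084 0.0969] w -0.0002 F [ 0.2 -0.1 -0.1]
shift [ 0.0036  0.3419 -0.0055] turn [-0.0006 -0.0008  0.2497]
60
t 12.55 tcp [0.5504 0.2084 0.0969] w -0.0002 F [ 0.2 -0.1 -0.1]
shift [-0.0392  0.4163 -0.0057] turn [-0.0007 -0.0007  0.333 ]
75
t 12.55 tcp [0.5504 0.2084 0.0969] w -0.0002 F [ 0.2 -0.1 -0.1]
shift [-0.0997  0.4771 -0.006 ] turn [-0.0008 -0.0006  0.4164]
85
t 12.55 tcp [0.5504 0.2084 0.0969] w -0.0002 F [ 0.2 -0.1 -0.1]
shift [-0.1479  0.508  -0.0061] turn [-0.0009 -0.0006  0.4719]
```

Call:
move_arm(motion=[[[0.003,0.05,0],[0,0,0],-1],[[0.003,0.09,0],[0,0,0],-1],[[0.01,0.12,0],[0,0,0.028],-1],[[0.018,0.145,0],[0,0,0.055],-1],[[0.025,0.173,0],[0,0,0.083],-1],[[0.027,0.202,0],[0,0,0.11],-1],[[0.027,0.23,0],[0,0,0.14],-1],[[0.026,0.259,0],[0,0,0.166],-1]])

```text
clock: 13.35
tcp_pos: [0.5472, 0.2604, 0.0998]
orientation: [[-0.859, 0.511, 0.002], [0.511, 0.859, -0.003], [-0.003, -0.001, -1.0]]
force: [1.0, -7.8, 0.8]
gripper_width: 0.0001
grip_force: 3.3
```

```bash
python3 - <<'E'
from g import *
for th in (30,45,60,75,85):
    a=np.radians(th); n=.0245; c,s_=np.cos(a),np.sin(a)
    print(th); plan([.611-.061*c-n*s_,.251+.061*s_-n*c,.098],179.3-th)
E
```

```text
30
t 13.35 tcp [0.5472 0.2604 0.0998] w 0.0001 F [ 1.  -7.8  0.8]
shift [ 0.0051 -0.0036  0.0088] turn [-0.0003  0.001  -0.0003]
45
t 13.35 tcp [0.5472 0.2604 0.0998] w 0.0001 F [ 1.  -7.8  0.8]
shift [0.0275 0.0792 0.0086] turn [-0.0002  0.0011  0.083 ]
60
t 13.35 tcp [0.5472 0.2604 0.0998] w 0.0001 F [ 1.  -7.8  0.8]
shift [0.0277 0.165  0.0085] turn [-0.      0.0011  0.1663]
75
t 13.35 tcp [0.5472 0.2604 0.0998] w 0.0001 F [ 1.  -7.8  0.8]
shift [0.0057 0.2479 0.0085] turn [1.000e-04 1.100e-03 2.497e-01]
85
t 13.35 tcp [0.5472 0.2604 0.0998] w 0.0001 F [ 1.  -7.8  0.8]
shift [-0.0206  0.2988  0.0085] turn [2.000e-04 1.100e-03 3.052e-01]
```

The push is going as expected, at about 8 N. I'll continue to about 65°.

Call:
move_arm(motion=[[[0.012,0.026,0.004],[0,0,0.028],-1],[[0.02,0.053,0.004],[0,0,0.055],-1],[[0.027,0.079,0.004],[0,0,0.083],-1],[[0.028,0.108,0.004],[0,0,0.11],-1],[[0.028,0.137,0.004],[0,0,0.138],-1],[[0.028,0.165,0.004],[0,0,0.166],-1],[[0.025,0.18,0.004],[0,0,0.18],-1],[[0.025,0.18,0.004],[0,0,0.18],-1]])

```text
clock: 14.15
tcp_pos: [0.5607, 0.2961, 0.0987]
orientation: [[-0.455, 0.89, 0.002], [0.89, 0.455, 0.001], [-0.0, 0.002, -1.0]]
force: [-0.4, 0.3, -0.4]
gripper_width: -0.0001
grip_force: 0.0
```

```bash
python3 - <<'E'
from g import *
s,p,d=cap('scene')
cv2.imwrite('pics/s7c.png',cv2.resize(cv2.cvtColor(p[130:290,340:550],cv2.COLOR_RGB2BGR),(630,480)))
for th in (85,):
    a=np.radians(th); n=.0245; c,s_=np.cos(a),np.sin(a)
    plan([.611-.061*c-n*s_,.251+.061*s_-n*c,.1],179.3-th)
E
```

```text
t 14.2 tcp [0.5605 0.2958 0.0985] w 0.0001 F [-0.8 -0.1  1. ]
shift [ 0.0142  0.1242 -0.0071] turn [ 5.000e-04 -1.000e-04  1.269e-01]
```

View pics/s7c.png

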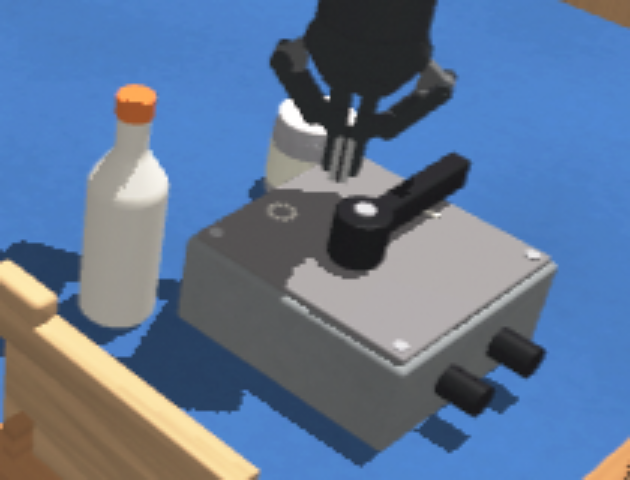

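The lever snapped over to on and no longer touches the fingers. I'll retreat straight up and verify.

Call:
move_arm(motion=[[[0,-0.02,-0.05],[0,0,0],-1],[[0,-0.02,-0.15],[0,0,0],-1],[[0,-0.02,-0.3],[0,0,0],-1],[[0,-0.02,-0.5],[0,0,0],-1],[[0,-0.02,-0.7],[0,0,0],-1],[[0,-0.02,-0.85],[0,0,0],-1],[[0,-0.02,-0.95],[0,0,0],-1],[[0,-0.02,-0.95],[0,0,0],-1]])

```text
clock: 15.0
tcp_pos: [0.5574, 0.2934, 0.2924]
orientation: [[-0.455, 0.89, 0.007], [0.89, 0.455, 0.003], [-0.001, 0.008, -1.0]]
force: [1.3, -0.4, 0.6]
gripper_width: -0.0
grip_force: 0.0
```

```bash
python3 - <<'E'
from m import *
s,p,d=cap('scene'); P=cloud('scene',d); z=P[...,2]; hsv=cv2.cvtColor(p,cv2.COLOR_RGB2HSV); x,y=P[...,0],P[...,1]
h=(hsv[...,2]<75)&(z>.1)&(z<.125)&(abs(x-.611)<.13)&(abs(y-.26)<.15)
b=h&(np.hypot(x-.611,y-.251)>.04); v=np.c_[x[b]-.611,y[b]-.251]
print('lever angle',np.degrees(np.arctan2(np.median(v[:,1]),np.median(v[:,0]))),np.linalg.norm(v,axis=1).max(), np.polyfit(y[b],x[b],1))
s,p,d=cap('top'); P=cloud('top',d); z=P[...,2]; v,u=np.mgrid[:480,:640]
box=lambda a,b,c,e:(u>a)&(u<b)&(v>c)&(v<e)
print('cap',rect('top',box(235,275,240,280)&(z>.17)&(z<.2),.185),'tin',rect('top',box(140,185,245,285)&(z>.065)&(z<.09),.075),'tape',rect('top',box(430,480,245,275)&(z>.05),.066))
hsv=cv2.cvtColor(p,cv2.COLOR_RGB2HSV); w=(hsv[...,1]>70)&(hsv[...,0]<35)&(abs(P[...,1])<.04)&(P[...,0]>.4)&(P[...,0]<.75)
print('stick',rect('top',w&(z>.11),.122)); print(r.get_state()['force'])
E
```

```text
lever angle 82.46114980892645 0.11253422100026388 [0.00312551 0.61788095]Traceback (most recent call last):
  File "<stdin>", line 8, in <module>
  File "m.py", line 5, in rect
    c=max(cs,key=cv2.contourArea)[:,0]
      ~~~^^^^^^^^^^^^^^^^^^^^^^^^
ValueError: max() iterable argument is empty
```

The lever bar lies along +y (slope 0.2°), so it is fully home. The arm hides the bottle from the top camera, so I'll compare the loose things in the scene view instead.

```bash
python3 - <<'E'
from m import *
s,p,d=cap('scene','s8.png'); q=np.load('scene0.npz')['p']
for n,(a,b,c,e) in dict(bottle=(360,400,155,245),tape=(145,205,305,365),knob=(190,290,310,410),tin=(430,450,160,180)).items():
    D=np.abs(p[c:e,a:b].astype(int)-q[c:e,a:b]).max(-1); print(n,(D>60).mean().round(3))
E
```

```text
bottle 0.073
tape 0.0
knob 0.0
tin 0.078
```

View pics/s8.png

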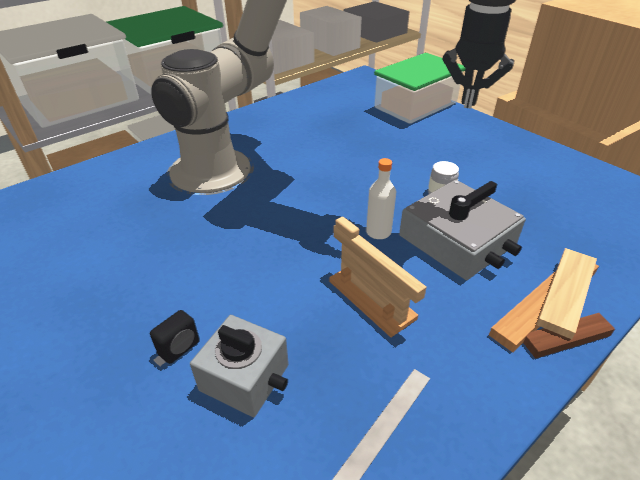

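The final view shows the stick on the rest at (335–425, 225–295) px and the lever at on. The bottle at (380,200), the tin at (445,175), the tape at (175,338) and the knob at (238,345) are all where they started, and the arm is clear.

```bash
python3 -c "
from bench import r
print(r.job_done())"
```

```text
the job is handed in; nothing more can be done
None
```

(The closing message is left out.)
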